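Tighten the loaded lock-cylinder clamp to its click

ROBOT

A 6-joint arm with a two-finger parallel gripper is mounted at the origin on a cart in front of the work surface, level with it; the furniture and walls round the work are solid. World frame = base frame: x ahead of the robot, y to its left, z up, the work surface at z = 0. Lengths are in m, angles in rad, forces in N, time in s.
With the tool pointing down it reaches from about 0.3 to 0.775 m from the base axis. Payload 14.6 kg.
Tool frame: the origin (TCP) lies on the centre line of the jaws, within the pads' length; the fingertips stand 19 mm ahead of it and the grasp point (between the pads) is the TCP; y points along the fingers, x is the direction in which the jaws open and shut, and the axes are right-handed (so a half turn about y gives the same grasp; the last joint's range is limited). The gripper opens to 94 mm and grips with 3 to 60 N. Pads are 16 mm wide; open, the fingers measure 119 mm over their backs; the gripper's body (75 mm by 177 mm) begins 78 mm behind the grasp point.
Start: joints at [1.11, 0.3, 1.521, -0, 1.321, -0.067], TCP at [0.211, 0.508, 0.224] pointing down, gripper open.
Joint ranges: [-3.03, 3.03], [-0.79, 2.21], [0.23, 2.52], [-1.04, 4.18], [0, 3.07], [-2.55, 2.55]. Speed limits (rad/s): [2.22, 2.22, 2.57, 3.14, 3.14, 3.14].

INTERFACE

Orientations are given as [roll, pitch, yaw] about the fixed x, y, z axes, in that order (R = Rz(yaw) Ry(pitch) Rx(roll)).
In Python, from station import get_obs, cams, workorder gives the robot as it stands.
- The arm moves only by the shell command python3 -m handwheel 'ROWS' [FORCE]. ROWS is JSON, a list of rows, each an object of numbers: "fingers": the opening, from -1 (shut) to 1 (fully open); "x", "y", "z": the shift along the tool's x, y, z in m; "spin": the turn about the tool's y in degrees. In form: [{"fingers": .., "x": .., "y": .., "z": .., "spin": ..}, ...]. A call has exactly 10 rows; each row is the pose to reach, as a shift and turn from the pose commanded when the call began, along the tool's axes at that moment; what a row does not reach only later rows make up. A row lasts 1/10 s, in which the tool goes at most 50 mm and 8.59 degrees, less where a joint would pass 70% of its speed; a pose out of reach is approached as far as the arm can. A call with a gripper value outside its range is refused whole. The fingers move at their own pace and stop on an object; FORCE is the grip in N (left out, the last holds). Time passes only in rows, so rows that repeat a pose let the fingers close, or fill a call up. It gives the time, the measured TCP pose, the force and the opening at its end, in the units of the state.
- get_obs(): the state, without advancing time (a new reading comes with each control period).
- cams.camera(name): name is "scene" or "top" or "wrist"; returns (picture, depth): 400x640x3 uint8, red, green, blue; 400x640 float32, m along the optical axis (not along the pixel's ray), 0 where there is no reading.
- cams.get_calibration(name): a dict with "fx", "fy", "cx", "cy" (pixels), "view" (4x4, takes a point from world to camera coordinates). Camera axes: x right, y down, z forward; pixel columns grow to the right and rows downward; lengths in m; the calibration is good to about 2 mm. A picture is of the moment at which its call begins: read the wrist's pose just before it. get_calibration takes no time and is no camera call; for the wrist camera it gives the pose at the moment of the call.
- workorder.hand_in(): hands the job in, once; it reports no verdict.
The state is a dict: "time_s": time; "qpos": joint angles; "joint_vel": joint speeds; "tau": joint torques, N m; "ee_pos": TCP position; "eef_rot": TCP orientation; "force": force on the tool from outside, world axes, zero at the start; "moment": the same for the moment, N m; "grip_width": finger opening in m.
Only numpy, scipy, OpenCV 4.12 (cv2) and the standard library are available. Lean on these libraries where they do the work, as an engineer would, in place of code of your own. Each camera call takes 0.05 s, during which the arm holds its last target. There are 200 camera calls.

TASK

Two small bench clamps stand on the worktop; one has a brass lock cylinder lying between its jaws, the other is empty. Tighten the loaded one: turn its T-shaped torque handle clockwise, seen from above, until it clicks over into the tight position about 60 degrees on, then let go. Leave the empty clamp's handle as it is.

Things in the scene. Friction and masses are not known exactly. Their poses are not given: they have to be found in the camera images.
- loaded_grip (a point): Centre of the black T-handle bar on the clamp that holds the cylinder; on the handle's upright axis, 72 mm above the worktop, turns with it. Bar 52 mm long along this point's x axis, 14 mm thick along its y, 24 mm high (z 60 to 84 mm): pinch it across y from above. Below it a 16 mm stem, then a collar 32 mm across, top at 49 mm.
- loaded_knob (a joint): Angle of that handle, rad, growing clockwise seen from above: 0 loose (start), 1.05 (60 degrees) tight, stops at both. An over-centre spring presses it onto either stop; turning takes up to about 0.15 N m. Let go before half-way (0.53) it springs back to 0; past half-way it snaps on by itself to 1.05.
- loaded: The loaded clamp, fixed to the worktop; origin under its middle. Dark base 146 x 84 mm along its x and y; grey block 40 mm high, the handle's axis at x = +22 mm; brass lock cylinder 70 x 31 x 17 mm lying along y at x = -49 mm (robot's side), top at 29 mm. At 0 the bar points along x.
- empty_grip (a point): The same point of the same handle on the other clamp, alike in make and size, fixed too, whose jaws are empty.
- empty_knob (a joint): Angle of the empty clamp's handle, same meaning; it is to stay near 0.
Things that resemble listed ones, but are neither listed nor needed, are in the scene too. Leave any blue look-alike of the part that bears empty_grip alone.

How it is judged:
By the outcome, as a careful person would: the job done as asked, in the order asked, and still so for the second after the job is handed in, with the robot touching nothing.
It also fails if it takes over 29 s, if anything falls off the work surface, if the arm or the gripper's body presses on something with over 40 N, if the wrist force passes 120 N, or if a joint passes its speed limit or range.

## Working session

There is one attempt and no reset: what is moved stays moved. The work goes in short steps, Python scripts to look and compute and a shell command to move; the robot and the scene stay as the last step left them, time stands still between calls to the robot, and variables do not carry over. Pictures are saved under pics/ and viewed, about 8 in all and at most 12, crops included, and the job is handed in when it is done.

```bash
mkdir -p pics
cat > h.py <<'E'
import numpy as np, cv2
from station import get_obs, cams, workorder
def snap(n,f):
    c=cams.get_calibration(n); p,d=cams.camera(n)
    cv2.imwrite(f'pics/{f}.png',p[:,:,::-1]); np.savez(f'pics/{f}.npz',p=p,d=d,**{k:np.array(c[k]) for k in c}); return p,d,c
def ray(c,u,v,z):
    V=np.array(c['view']);R=V[:3,:3];o=-R.T@V[:3,3]
    r=R.T@np.array([(u-c['cx'])/c['fx'],(v-c['cy'])/c['fy'],1]); return o+r*(z-o[2])/r[2]
def cloud(c,d):
    v,u=np.indices(d.shape);V=np.array(c['view'])
    P=np.stack([(u-c['cx'])/c['fx']*d,(v-c['cy'])/c['fy']*d,d],-1)
    return (P-V[:3,3])@V[:3,:3]
E
python3 - <<'E'
from h import *
for n in('top','scene'): p,d,c=snap(n,n+'0')
o=get_obs();print(o['time_s'],o['ee_pos'],o['eef_rot'],o['grip_width'])
from scipy.spatial.transform import Rotation as R
print(R.from_euler('xyz',o['eef_rot']).as_matrix().round(2))
E
```

```text
0.1 [0.21092345 0.50769133 0.22394255] [-1.57074596e+00  1.07308470e-03  1.17700226e+00] 0.09380582012239636
[[ 0.38 -0.   -0.92]
 [ 0.92 -0.    0.38]
 [-0.   -1.    0.  ]]
```

View pics/top0.png

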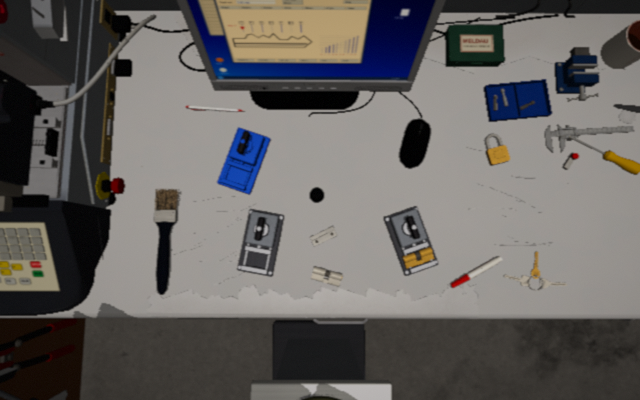

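View pics/scene0.png

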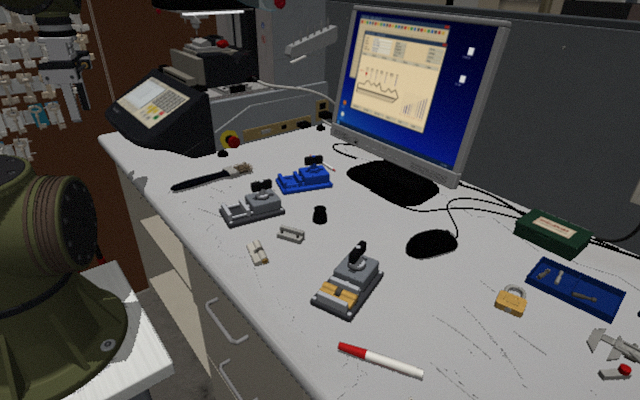

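Top view: there are three clamps. The grey one at (411,240) has brass between its jaws, so it is the loaded one. The grey one at (261,242) has empty jaws, and the blue one at (244,160) is a look-alike. I'll measure the loaded one and confirm it in a crop.

Run:
```python
from h import *
z=np.load('pics/top0.npz');c={k:z[k] for k in z};p,d=z['p'],z['d']
W=cloud(c,d)
def proj(P): q=c['view']@np.r_[P,1];return c['fx']*q[0]/q[2]+c['cx'],c['fy']*q[1]/q[2]+c['cy']
print('tcp px',proj([.211,.508,.224]),'base',proj([0,0,0]))
for nm,(u0,u1,v0,v1) in dict(loaded=(375,450,195,285),empty=(230,295,195,285)).items():
    w=W[v0:v1,u0:u1];m=(w[...,2]>.055)&(w[...,2]<.1)&(d[v0:v1,u0:u1]>0)
    vv,uu=np.nonzero(m);r=cv2.minAreaRect(w[m][:,:2].astype(np.float32)*1000)
    print(nm,'bar px',uu.mean()+u0,vv.mean()+v0,'n',m.sum(),'z',np.median(w[m][:,2]),'rect',r,'ray',ray(c,uu.mean()+u0,vv.mean()+v0,.084))
    gm=(w[...,2]>.006)&(d[v0:v1,u0:u1]>0)
    r=cv2.minAreaRect(w[gm][:,:2].astype(np.float32)*1000);print(' clamp',r,'corners',cv2.boxPoints(r).round().tolist())
hsv=cv2.cvtColor(p,cv2.COLOR_RGB2HSV)
m=cv2.inRange(hsv[195:285,375:450],(12,90,90),(30,255,255));v,u=np.nonzero(m);print('brass',ray(c,u.mean()+375,v.mean()+195,.025),len(u))
cv2.imwrite('pics/crop1.png',cv2.resize(p[190:290,220:450,::-1],None,fx=3.4,fy=3.4,interpolation=cv2.INTER_CUBIC))
```

```text
tcp px (np.float64(31.51474425086741), np.float64(387.8631229408211)) base (np.float64(321.2682744810139), np.float64(454.6148211858645))
loaded bar px 411.8489583333333 227.19270833333334 n 192 z 0.08165317083599277 rect ((500.331298828125, -197.18408203125), (51.24114990234375, 14.674711227416992), 18.33960723876953) ray [ 0.4996318  -0.19486323  0.084     ]
 clamp ((473.1344909667969, -207.19210815429688), (145.93789672851562, 84.42247009277344), 19.7088623046875) corners [[390.0, -192.0], [419.0, -272.0], [556.0, -222.0], [528.0, -143.0]]
empty bar px 258.8757062146893 228.43502824858757 n 177 z 0.08251167627256493 rect ((496.3834228515625, 138.57337951660156), (14.97146224975586, 51.39860916137695), 78.67034912109375) ray [0.49599609 0.13710816 0.084     ]
 clamp ((468.0421142578125, 144.1083221435547), (84.27268981933594, 145.75059509277344), 79.7204360961914) corners [[389.0, 116.0], [532.0, 90.0], [547.0, 173.0], [404.0, 199.0]]
brass [ 0.43295955 -0.22185437  0.025     ] 352
```

View pics/crop1.png

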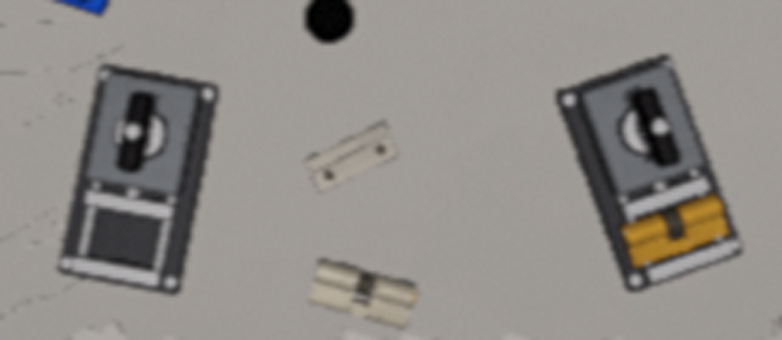

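The crop confirms it. The clamp on the right has the brass cylinder in its jaws and a black bar at top-image pixel (412,227). The left one is empty. The base measures 146 x 84 mm as given, and the bar measures 51 x 15 mm at z≈0.083. The bar lies at about 19° with its centre near (0.498,-0.197). I'll move above it at constant height.

```bash
python3 -m handwheel '[{"fingers":1,"x":-0.032,"y":0,"z":-0.032,"spin":-4.2},{"fingers":1,"x":-0.064,"y":0,"z":-0.064,"spin":-8.4},{"fingers":1,"x":-0.096,"y":0,"z":-0.096,"spin":-12.6},{"fingers":1,"x":-0.128,"y":0,"z":-0.128,"spin":-16.8},{"fingers":1,"x":-0.16,"y":0,"z":-0.16,"spin":-21},{"fingers":1,"x":-0.192,"y":0,"z":-0.192,"spin":-25.2},{"fingers":1,"x":-0.224,"y":0,"z":-0.224,"spin":-29.4},{"fingers":1,"x":-0.256,"y":0,"z":-0.256,"spin":-33.6},{"fingers":1,"x":-0.288,"y":0,"z":-0.288,"spin":-37.8},{"fingers":1,"x":-0.32,"y":0,"z":-0.32,"spin":-42}]' 30
cat >> h.py <<'E'
from scipy.spatial.transform import Rotation as R
def togo(P,barang=None):
    o=get_obs();M=R.from_euler('xyz',o['eef_rot']).as_matrix()
    a=np.degrees(np.arctan2(M[1,0],M[0,0]))
    print('t',o['time_s'],'pos',np.round(o['ee_pos'],4),'yaw',a.round(2),'q',np.round(o['qpos'],2),'shift',(M.T@(np.array(P)-o['ee_pos'])).round(4))
    if barang is not None: print('spin',a-(barang+90))
E
python3 -c "
from h import *
togo([.498,-.197,.22],19)"
```

```text
time_s: 1.1
ee_pos: [0.3839, 0.0878, 0.2245]
eef_rot: [-1.571, 0.0, 1.913]
force: [0.7, 1.3, -0.1]
grip_width: 0.0939
t 1.1 pos [0.3839 0.0878 0.2245] yaw 109.62 q [ 0.13 -0.06  1.92 -0.    1.28 -1.78] shift [-0.3065  0.0045 -0.0118]
spin 0.6158575718785215
```

```bash
python3 -m handwheel '[{"fingers":1,"x":-0.04,"y":0,"z":-0.002,"spin":0},{"fingers":1,"x":-0.08,"y":0,"z":-0.004,"spin":0},{"fingers":1,"x":-0.12,"y":0,"z":-0.006,"spin":0},{"fingers":1,"x":-0.16,"y":0,"z":-0.008,"spin":0},{"fingers":1,"x":-0.2,"y":0,"z":-0.01,"spin":0},{"fingers":1,"x":-0.24,"y":0,"z":-0.012,"spin":0},{"fingers":1,"x":-0.275,"y":0,"z":-0.012,"spin":0},{"fingers":1,"x":-0.3,"y":0,"z":-0.012,"spin":0},{"fingers":1,"x":-0.306,"y":0,"z":-0.012,"spin":0},{"fingers":1,"x":-0.306,"y":0,"z":-0.012,"spin":0}]'
python3 - <<'E'
from h import *
p,d,c=snap('wrist','w1');W=cloud(c,d)
m=((W[...,2]>.07)&(W[...,2]<.1)&(d>0)&(np.hypot(W[...,0]-.498,W[...,1]+.197)<.045)).astype(np.uint8)
print(m.sum(),cv2.connectedComponentsWithStats(m)[2])
w=W[m>0];r=cv2.minAreaRect(w[:,:2].astype(np.float32)*1000);print(np.median(w[:,2]),r)
print(cv2.minAreaRect(np.argwhere(m)[:,::-1].astype(np.float32)))
togo([.498,-.197,.076],19)
E
```

```text
time_s: 2.1
ee_pos: [0.4967, -0.1951, 0.2239]
eef_rot: [-1.57, -0.001, 1.909]
force: [-0.3, 0.0, -0.7]
grip_width: 0.0937
700 [[     0      0    640    400 255300]
 [   305    167     14     52    700]]
0.08259067389232917 ((499.3075866699219, -200.95968627929688), (50.59640884399414, 13.227745056152344), 19.43634605407715)
((311.5, 192.5), (51.0, 13.0), 90.0)
t 2.15 pos [ 0.4966 -0.1944  0.2241] yaw 109.43 q [-0.44  0.26  1.57  0.    1.31 -2.35] shift [-0.003   0.1481 -0.0005]
spin 0.43063986562009404
```

View pics/w1.png

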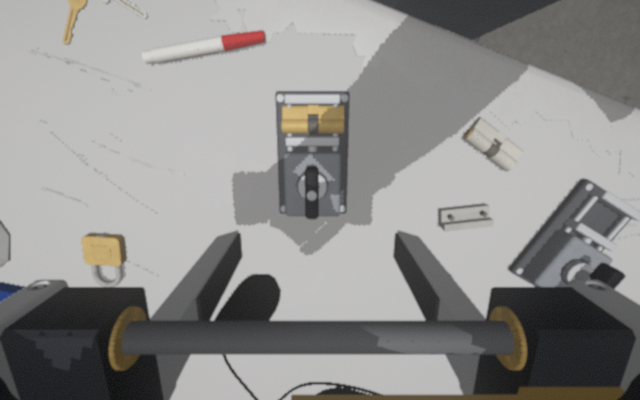

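The wrist view shows the loaded clamp at (312,155) with the bar at (312,192), vertical in the image and so square to the jaws. I'll check the axis against the base rectangle as well.

Run:
```python
from h import *
z=np.load('pics/w1.npz');c={k:z[k] for k in z};d=z['d'];W=cloud(c,d)
m=((W[...,2]>.006)&(W[...,2]<.1)&(d>0)&(np.hypot(W[...,0]-.473,W[...,1]+.207)<.095)).astype(np.uint8)
n,l,s,_=cv2.connectedComponentsWithStats(m);k=1+s[1:,4].argmax();w=W[l==k]
r=cv2.minAreaRect(w[:,:2].astype(np.float32)*1000);print(r)
a=np.radians(19.5);P=np.array(r[0])/1000+.022*np.array([np.cos(a),np.sin(a)]);print(P)
for v in(167,218): print(ray(c,311.5,v,.084))
togo([.498,-.200,.078],19.4)
```

```text
((472.6226806640625, -210.31187438964844), (144.4721221923828, 84.22615051269531), 19.485591888427734)
[ 0.49336079 -0.20296812]
[ 0.47334231 -0.20975132  0.084     ]
[ 0.52226686 -0.19277872  0.084     ]
t 2.15 pos [ 0.4966 -0.1944  0.2241] yaw 109.43 q [-0.44  0.26  1.57  0.    1.31 -2.35] shift [-0.0058  0.1461  0.0005]
spin 0.030639865620088358
```

Bar and base agree within about 4 mm along the bar and 1–2 mm across it, which the grip can tolerate. I'll descend to z≈0.078, which puts the tips at 0.059, above the collar.

```bash
python3 -m handwheel '[{"fingers":1,"x":-0.007,"y":0.02,"z":0.002,"spin":0},{"fingers":1,"x":-0.007,"y":0.045,"z":0.002,"spin":0},{"fingers":1,"x":-0.007,"y":0.07,"z":0.002,"spin":0},{"fingers":1,"x":-0.007,"y":0.095,"z":0.002,"spin":0},{"fingers":0.4,"x":-0.007,"y":0.115,"z":0.002,"spin":0},{"fingers":0.2,"x":-0.007,"y":0.13,"z":0.002,"spin":0},{"fingers":0,"x":-0.007,"y":0.14,"z":0.002,"spin":0},{"fingers":-0.2,"x":-0.007,"y":0.145,"z":0.002,"spin":0},{"fingers":-0.4,"x":-0.007,"y":0.146,"z":0.002,"spin":0},{"fingers":-0.4,"x":-0.007,"y":0.146,"z":0.002,"spin":0}]' 20
python3 - <<'E'
from h import *
snap('wrist','w2'); togo([.4965,-.2015,.078],19.4);o=get_obs();print(o['force'],o['grip_width'])
E
```

```text
time_s: 3.15
ee_pos: [0.4976, -0.2021, 0.079]
eef_rot: [-1.571, 0.001, 1.91]
force: [-0.1, 0.6, -0.7]
grip_width: 0.0493
t 3.2 pos [ 0.4976 -0.2022  0.0791] yaw 109.44 q [-0.45  0.44  1.7  -0.    1.   -2.36] shift [0.0011 0.0011 0.0008]
spin 0.041998313748962346
[ 0.02135611  0.28576522 -0.33794936] 0.04559286501625917
```

View pics/w2.png

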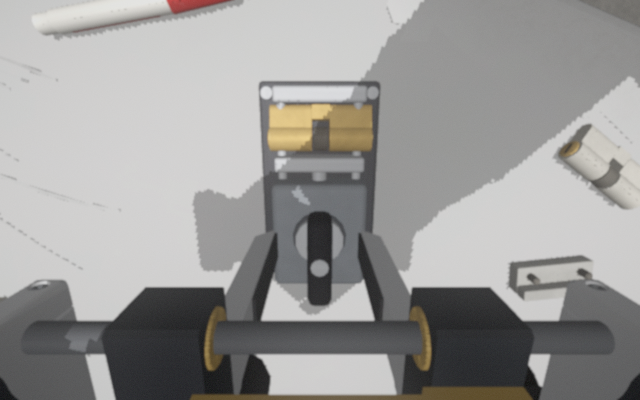

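The bar at columns 307–332 is centred between the fingertips (277 and 358). I'll check its position along the bar axis with depth before closing.

Run:
```python
from h import *
z=np.load('pics/w2.npz');c={k:z[k] for k in z};d=z['d'];W=cloud(c,d)
m=np.zeros(d.shape,bool);m[200:312,300:340]=1
m&=(W[...,2]>.076)&(W[...,2]<.09)&(d>0);w=W[m]
r=cv2.minAreaRect(w[:,:2].astype(np.float32)*1000);print(m.sum(),r)
togo([r[0][0]/1000,r[0][1]/1000,.078],19.4)
```

```text
2135 ((499.3484802246094, -200.74725341796875), (51.39714813232422, 13.848361015319824), 19.08266258239746)
t 3.2 pos [ 0.4976 -0.2022  0.0791] yaw 109.44 q [-0.45  0.44  1.7  -0.    1.   -2.36] shift [ 0.0008  0.0011 -0.0021]
spin 0.041998313748962346
```

```bash
python3 -m handwheel '[{"fingers":-0.4,"x":0.001,"y":0.002,"z":-0.002,"spin":0},{"fingers":-0.4,"x":0.001,"y":0.002,"z":-0.002,"spin":0},{"fingers":-1,"x":0.001,"y":0.002,"z":-0.002,"spin":0},{"fingers":-1,"x":0.001,"y":0.002,"z":-0.002,"spin":0},{"fingers":-1,"x":0.001,"y":0.002,"z":-0.002,"spin":0},{"fingers":-1,"x":0.001,"y":0.002,"z":-0.002,"spin":0},{"fingers":-1,"x":0.001,"y":0.002,"z":-0.002,"spin":0},{"fingers":-1,"x":0.001,"y":0.002,"z":-0.002,"spin":0},{"fingers":-1,"x":0.001,"y":0.002,"z":-0.002,"spin":0},{"fingers":-1,"x":0.001,"y":0.002,"z":-0.002,"spin":0}]' 40
```

```text
time_s: 4.2
ee_pos: [0.4989, -0.2006, 0.0765]
eef_rot: [-1.571, -0.0, 1.91]
force: [-0.8, 0.4, 3.3]
grip_width: 0.0145
```

Gripped: 14.5 mm opening and low force. Turning clockwise is a positive spin, because tool y points down.

```bash
python3 -m handwheel '[{"fingers":-1,"x":0,"y":0,"z":0,"spin":3},{"fingers":-1,"x":0,"y":0,"z":0,"spin":6},{"fingers":-1,"x":0,"y":0,"z":0,"spin":9},{"fingers":-1,"x":0,"y":0,"z":0,"spin":12},{"fingers":-1,"x":0,"y":0,"z":0,"spin":15},{"fingers":-1,"x":0,"y":0,"z":0,"spin":18},{"fingers":-1,"x":0,"y":0,"z":0,"spin":21},{"fingers":-1,"x":0,"y":0,"z":0,"spin":24},{"fingers":-1,"x":0,"y":0,"z":0,"spin":27},{"fingers":-1,"x":0,"y":0,"z":0,"spin":30}]'
python3 -c "
from h import *
togo([.499,-.2006,.0765]);o=get_obs();print(o['force'],o['moment'],o['grip_width'])"
```

```text
time_s: 5.2
ee_pos: [0.4989, -0.2001, 0.0765]
eef_rot: [-1.57, -0.001, 1.384]
force: [-1.2, 5.3, 3.5]
grip_width: 0.0148
t 5.2 pos [ 0.4989 -0.2001  0.0765] yaw 79.33 q [-0.45  0.44  1.7   0.    1.   -1.83] shift [-0.0005 -0.     -0.0002]
[-1.21342766  5.30840058  3.53715448] [1.0849714  0.1042336  0.05963987] 0.01475048310778612
```

Turned 30° with only small forces. I'll go on to about 58.5° and let the spring seat it.

```bash
python3 -m handwheel '[{"fingers":-1,"x":0,"y":0,"z":0,"spin":4},{"fingers":-1,"x":0,"y":0,"z":0,"spin":8},{"fingers":-1,"x":0,"y":0,"z":0,"spin":12},{"fingers":-1,"x":0,"y":0,"z":0,"spin":16},{"fingers":-1,"x":0,"y":0,"z":0,"spin":20},{"fingers":-1,"x":0,"y":0,"z":0,"spin":24},{"fingers":-1,"x":0,"y":0,"z":0,"spin":27},{"fingers":-1,"x":0,"y":0,"z":0,"spin":28.5},{"fingers":-1,"x":0,"y":0,"z":0,"spin":28.5},{"fingers":-1,"x":0,"y":0,"z":0,"spin":28.5}]'
python3 -c "
from h import *
togo([.499,-.2006,.0765]);o=get_obs();print(o['force'],o['moment'],o['grip_width'])"
```

```text
time_s: 6.2
ee_pos: [0.4991, -0.1997, 0.0765]
eef_rot: [-1.57, -0.001, 0.889]
force: [0.9, 8.4, 3.6]
grip_width: 0.0147
t 6.2 pos [ 0.4991 -0.1997  0.0765] yaw 50.93 q [-0.45  0.44  1.7   0.    1.   -1.34] shift [-0.0007 -0.     -0.0004]
[0.85140224 8.36010897 3.60137489] [ 1.58455013 -0.19315388 -0.10452019] 0.014735435587941492
```

Open in place, then rise straight up.

```bash
python3 -m handwheel '[{"fingers":0,"x":0,"y":0,"z":0,"spin":0},{"fingers":0,"x":0,"y":0,"z":0,"spin":0},{"fingers":0,"x":0,"y":0,"z":0,"spin":0},{"fingers":0,"x":0,"y":0,"z":0,"spin":0},{"fingers":0,"x":0,"y":0,"z":0,"spin":0},{"fingers":0,"x":0,"y":-0.02,"z":0,"spin":0},{"fingers":0,"x":0,"y":-0.05,"z":0,"spin":0},{"fingers":0,"x":0,"y":-0.085,"z":0,"spin":0},{"fingers":0,"x":0,"y":-0.12,"z":0,"spin":0},{"fingers":0,"x":0,"y":-0.14,"z":0,"spin":0}]'
python3 - <<'E'
from h import *
p,d,c=snap('wrist','w3');W=cloud(c,d)
m=((W[...,2]>.07)&(W[...,2]<.1)&(d>0)&(np.hypot(W[...,0]-.499,W[...,1]+.2)<.045)).astype(np.uint8)
n,l,s,_=cv2.connectedComponentsWithStats(m);print(s[1:]);k=1+s[1:,4].argmax()
print(cv2.minAreaRect(W[l==k][:,:2].astype(np.float32)*1000))
p,d,c=snap('top','top1');W=cloud(c,d);w=W[195:285,230:295]
m=(w[...,2]>.055)&(w[...,2]<.1);print('empty',cv2.minAreaRect(w[m][:,:2].astype(np.float32)*1000))
togo([.5,-.2,.22])
E
```

```text
time_s: 7.2
ee_pos: [0.4993, -0.2009, 0.2193]
eef_rot: [-1.574, -0.001, 0.889]
force: [0.4, 0.5, 0.6]
grip_width: 0.0469
[[311 166  16  53 729]]
((499.9900207519531, -200.36865234375), (13.987517356872559, 51.18283462524414), 49.350547790527344)
empty ((496.3349304199219, 138.34910583496094), (15.198385238647461, 51.35532760620117), 78.7629623413086)
t 7.3 pos [ 0.4997 -0.2011  0.2193] yaw 50.93 q [-0.45  0.28  1.56 -0.    1.3  -1.34] shift [ 0.001  -0.0007  0.0005]
```

View pics/w3.png

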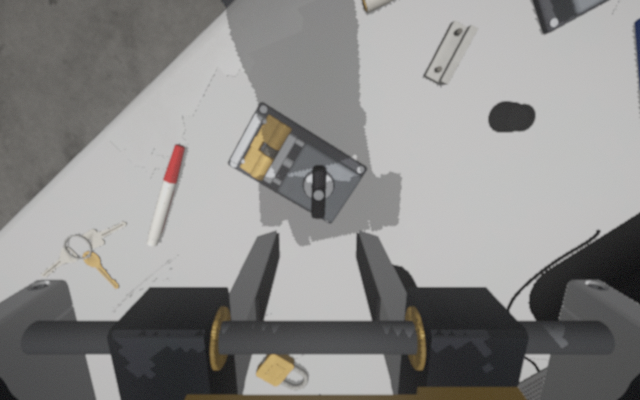

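The wrist view shows the released bar at (318,192), now at -40.7°. That is 60° clockwise from its start. The cylinder is still in place at (268,148), and the gripper is 140 mm clear.

```bash
python3 -c "
from h import *
print(workorder.hand_in())"
```

```text
the job is handed in; nothing more can be done
None
```

I tightened the loaded clamp: its handle went clockwise into the tight position, and I let go, rose clear and handed the job in at about 7.3 s.

- **Loaded handle:** after release the bar measured −40.7°, against about +19.4° at the start. That is about 60° clockwise, so it is on the tight stop.
- **Empty handle:** its measured angle changed by less than 0.1° between the first and last top views.
- **Cylinder:** it still lies between the jaws in the last picture.
- **Forces:** the highest reading at the end of any move was about 8 N, with near zero after release and the gripper about 140 mm above the handle.
- **Disagreement:** the handle's axis worked out from the clamp's base was about 4 mm off the position measured on the bar itself. I gripped at the bar position. The close-up before gripping agreed with it, and the bar centre stayed within about 1 mm through the turn.

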